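Tip a dry-bath block onto its back and bed it in the heater corner

ROBOT

A 7-joint arm with a two-finger parallel gripper is mounted at the origin on a cart in front of the work surface, level with it; the furniture and walls round the work are solid. World frame = base frame: x ahead of the robot, y to its left, z up, the work surface at z = 0. Lengths are in mm, angles in rad, forces in N, time in s.
With the tool pointing down it reaches from about 350 to 900 mm from the base axis. Payload 19.9 kg.
Tool frame: the origin (TCP) lies on the mounting face of the last link; the fingertips stand env.tcp_to_tips ahead of it and the grasp point (between the pads) lies 180 mm ahead of it (env.tcp_to_tips is the distance from the TCP to the fingertips, in mm); z points along the fingers, y is the direction in which the jaws open and shut (so a half turn about z gives the same grasp; the last joint's range is limited). The gripper opens to 94 mm and grips with 3 to 60 N. Pads are 16 mm wide; open, the fingers measure 119 mm over their backs; the gripper's body (75 mm by 177 mm) begins 78 mm behind the grasp point.
Start: joints at [1.105, 0.417, -0.01, 1.614, 0.005, 1.111, -0.053], TCP at [257.592, -569.443, 404.625] pointing down, gripper open.
Joint ranges: [-2.81, 2.81], [-0.39, 2.02], [-1.27, 1.25], [0.06, 2.57], [-1.19, 4.33], [0.19, 2], [-2.82, 2.82]. Speed limits (rad/s): [1.89, 1.89, 2.39, 2.39, 3.01, 3.01, 3.01].

INTERFACE

Orientations are given as a unit quaternion [w, x, y, z].
In Python, from workcell import env gives the robot as it stands.
- The arm moves only by the tool servo_tool, never from a script. Its argument "rows" is a list of rows, each an object of numbers: "jaw": the opening in per cent of the stroke, from 0 (shut) to 100 (fully open); "tx", "ty", "tz": the shift along the tool's x, y, z in mm; "ax", "ay", "az": the turn, a rotation vector about the tool's x, y, z in degrees. A call has 1 to 20 rows; each row shifts and turns the commanded pose from where the row before left it, along the tool's axes as they then stand; what a row does not reach is not made up. A row lasts 1/8 s, in which the tool goes at most 62.5 mm and 10.7 degrees, less where a joint would pass 70% of its speed; a pose out of reach is approached as far as the arm can. A call with a gripper value outside its range is refused whole. The fingers move at their own pace and stop on an object; "force" is the grip in N (left out, the last holds). Time passes only in rows, so rows that do not move let the fingers close. It gives the time, the measured TCP pose, the force and the opening at its end, in the units of the state.
- env.observe(): the state, without advancing time (a new reading comes with each control period).
- env.capture(name): name is "scene" or "top" or "wrist"; returns the picture (480x640x3 uint8, red, green, blue); there is no depth.
- env.camera_params(name): a dict with "fx", "fy", "cx", "cy" (pixels), "world_to_cam" (4x4, takes a point from world to camera coordinates). Camera axes: x right, y down, z forward; pixel columns grow to the right and rows downward; lengths in mm; the calibration is good to about 2 mm. A picture is of the moment at which its call begins: read the wrist's pose just before it. camera_params takes no time and is no camera call; for the wrist camera it gives the pose at the moment of the call.
- env.close_job(): hands the job in, once; it reports no verdict.
The state is a dict: "clock": time; "qpos": joint angles; "dq": joint speeds; "effort": joint torques, N m; "ee_pos": TCP position; "tcp_rot": TCP orientation; "ft_force": force on the tool from outside, world axes, zero at the start; "moment": the same for the moment, N m; "finger_gap": opening from 0.0 (shut) to 1.0 (fully open).
Only numpy, scipy, OpenCV 4.12 (cv2) and the standard library are available. Lean on these libraries where they do the work, as an engineer would, in place of code of your own. Each camera call takes 0.05 s, during which the arm holds its last target.

TASK

The aluminium tube block is standing on end on the heater plate: without lifting it off the plate, push it high on its face with the holes so that it topples onto its back, holes up. Then slide it square into the corner, flush along the side fence and against the adjustable jaw of the end stop, and bed it by pressing it on against that jaw for half a second with about 10 N, never pushing it with more than 20 N. Leave it there and do not disturb the beaker, vial and timer beside the plate.

Things in the scene. Friction and masses are not known exactly. Their poses are not given: they have to be found in the camera images.
- block: Aluminium tube block, 95 mm (own z, up at the start) x 75 (y) x 45 (x), 0.33 to 0.55 kg, standing on one end; origin: centre of that end. The face at x = -22.5 mm, towards the robot, has nine holes (16 mm wide, 34 deep), its top 15 mm is plain; the plain back is at x = +22.5. Lying holes up, own x points down and z away from the robot
- block_top (a point): centre of the block's end that is on top at the start (block z = 95 mm); the end that must finally lie against the jaw of the end stop
- block_heel (a point): middle of the block's bottom edge on the side of the plain back (block x = 22.5 mm, z = 0), the edge about which it must topple
- block_left (a point): centre of the block's narrow side at y = +37.5 mm, which must finally lie against the fence
- station: Fixed heater plate, 240 mm (x) by 200 mm (y), rubber-faced top 6 mm above the worktop. Origin: centre of its underside; x points away from the robot to the end stop, y left to the fence; yaw within 0.25 rad of the world's. The block starts on it, yaw within 0.25 rad of the plate's, and toppled along its own x lands clear of stop and fence
- end_stop: Fixed steel bar across the far end of the plate, 200 mm long, 12 mm thick, top 30 mm above the worktop, near face at station x = 108 mm; origin: its bottom centre, at station x = 114 mm. It carries a jaw plate, 176 mm long, same height, that stays put under a push but is set anew each time: its working face stands somewhere 3 to 19 mm before the bar, and no pose tells where; feel for it
- fence: Fixed steel bar along the left side of the plate, 226 mm long, 12 mm thick, top 30 mm above the worktop; its working face (towards the right) is at station y = +88 mm. Origin: bottom centre of the bar, at station y = 94 mm
- beaker: Plastic beaker, 62 mm across, 68 mm high, left of the fence; origin at the centre of its base; leave alone
- vial: Small capped vial, 24 mm across, 56 mm high, left of the fence; origin at the centre of its base; leave alone
- timer: Small wedge-shaped timer, 41 x 62 x 52 mm, right of the plate near its far end; origin at the centre of its base; leave alone

How it is judged (in metres and radians):
On the way, in this order (a step that is already met when the one before it is completed fails the run):
1. the block lies on its back, holes up (angle between block's own x axis and vertical above 3.05 rad and linear speed of block below 0.05 m/s), for 0.1 s.
2. holes up, the block touches the jaw of the end stop and the fingers press it with more than 7 N (angle between block's own x axis and vertical above 3.05 rad and contact force between block and end_stop above 1 N and contact force between the fingers and block above 7 N), for 0.3 s.
At the end, for the whole second after the job is handed in: the block lies at rest on the plate with its holes up, its leading end still at the jaw (within 21 mm of the end stop's bar) and its left side within 3 mm of the fence, square to them within 2 degrees (angle between block's own x axis and vertical above 3.05 rad and x of block_top in the frame of station above 0.087 m and y of block_left in the frame of station above 0.085 m and angle between the z axis of block and the x axis of station, either way round below 0.035 rad and linear speed of block below 0.01 m/s); the robot touches nothing.
It fails at once if the block is lifted off the plate (foot edge more than 20 mm above it) or tipped the wrong way (height (world z) of block_heel above 0.028 m).
It fails at once if the robot pushes the block with more than 20 N (contact force between any of the fingers, the arm and block above 20 N).
It fails at once if the beaker, vial or timer is disturbed (moved more than 10 mm) (distance of any of beaker, vial, timer from where it was at the start of the episode above 0.01 m).
It also fails if it takes over 72 s, if anything falls off the work surface, if the arm or the gripper's body presses on something with over 40 N, if the wrist force passes 120 N, or if a joint passes its speed limit or range.

## Working session

There is one attempt and no reset: what is moved stays moved. The work goes in short steps, Python scripts to look and compute and a tool call to move; the robot and the scene stay as the last step left them, time stands still between calls to the robot, and variables do not carry over. Pictures are saved under pics/ and viewed, and the job is handed in when it is done.

Besides the shell and the picture viewer there is one more tool, called after "Call:" by a JSON object that holds its "name" and its "arguments", one argument or row to a line. servo_tool: Moves the arm, as the interface text tells. Its arguments: {"type":"object","properties":{"rows":{"type":"array","items":{"type":"object","properties":{"jaw":{"type":"number"},"tx":{"type":"number"},"ty":{"type":"number"},"tz":{"type":"number"},"ax":{"type":"number"},"ay":{"type":"number"},"az":{"type":"number"}}}},"force":{"type":"number"}},"required":["rows"]}

```bash
mkdir -p pics; python3 - <<'E'
from workcell import env
import cv2
s=env.observe();print({k:s[k] for k in ('clock','ee_pos','tcp_rot','ft_force','finger_gap')},env.tcp_to_tips)
for n in ('scene','top'):
    im=env.capture(n);cv2.imwrite(f'pics/{n}0.png',im[:,:,::-1])
    p=env.camera_params(n);print(n,p)
E
```

```text
{'clock': 0.0, 'ee_pos': array([ 257.54687967, -569.31463516,  404.01928895]), 'tcp_rot': array([-6.07173968e-04,  9.77522985e-01,  2.10827920e-01, -1.82074641e-04]), 'ft_force': array([-0.00205758,  0.11538559,  0.88997913]), 'finger_gap': 1.0010687031539138} 199.2
scene {'fx': 474.3202081766298, 'fy': 474.3202081766298, 'cx': 321.2056608623753, 'cy': 238.70492978327616, 'world_to_cam': array([[-6.97428243e-01, -7.16637427e-01,  4.96435080e-03,
         4.44553841e+02],
       [-4.05038937e-01,  3.88448466e-01, -8.27678228e-01,
         2.93232157e+02],
       [ 5.91216801e-01, -5.79256928e-01, -5.61180992e-01,
         6.87916291e+02],
       [ 0.00000000e+00,  0.00000000e+00,  0.00000000e+00,
         1.00000000e+00]])}
top {'fx': 448.405146838534, 'fy': 448.405146838534, 'cx': 321.101858809956, 'cy': 240.15170965865963, 'world_to_cam': array([[ 2.61752243e-02, -9.99507707e-01, -1.72974521e-02,
         3.29504172e+01],
       [-9.89354442e-01, -2.34237003e-02, -1.43628405e-01,
         6.28197191e+02],
       [ 1.43152527e-01,  2.08728168e-02, -9.89480510e-01,
         8.52356782e+02],
       [ 0.00000000e+00,  0.00000000e+00,  0.00000000e+00,
         1.00000000e+00]])}
```

View pics/scene0.png

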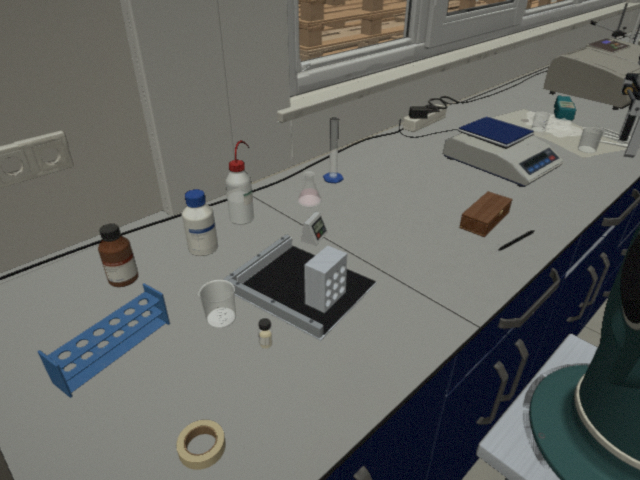

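View pics/top0.png

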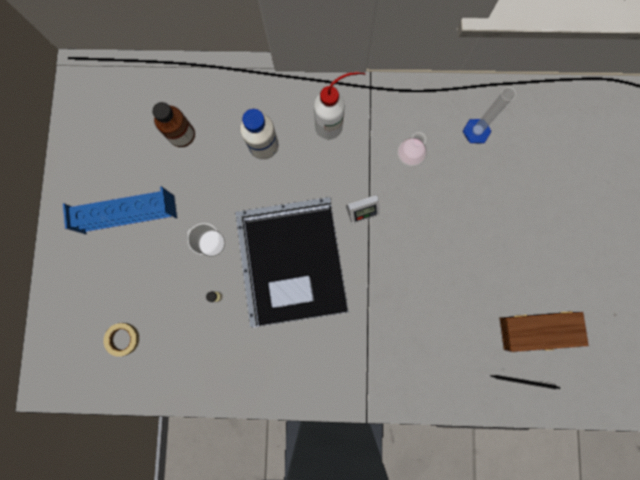

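```bash
python3 - <<'E'
import cv2
im=cv2.imread('pics/top0.png')
c=im[150:370,200:440];cv2.imwrite('pics/top0c.png',cv2.resize(c[:,:],None,fx=2.7,fy=2.7,interpolation=cv2.INTER_CUBIC))
E
```

```text
(no output)
```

View pics/top0c.png

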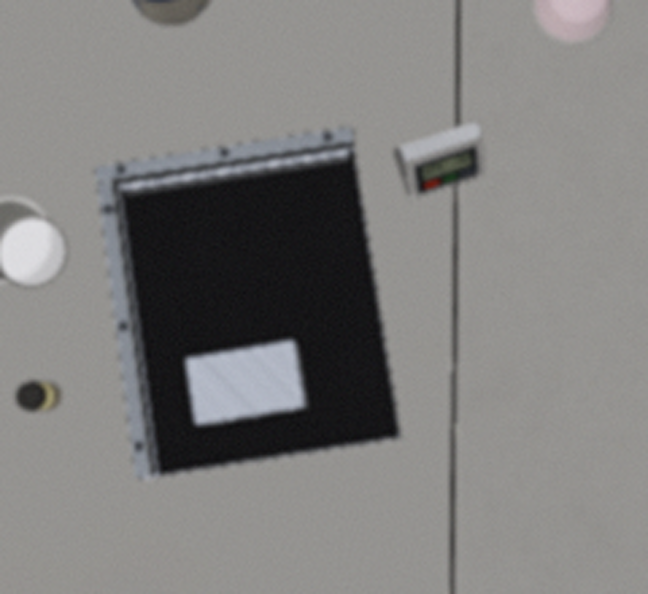

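```bash
cat > h.py <<'E'
import numpy as np
from workcell import env
def bp(n,uv,z):
    p=env.camera_params(n);M=np.array(p['world_to_cam']);R=M[:3,:3];c=-R.T@M[:3,3]
    d=R.T@np.array([(uv[0]-p['cx'])/p['fx'],(uv[1]-p['cy'])/p['fy'],1]);return c+d*(z-c[2])/d[2]
def pj(n,X):
    p=env.camera_params(n);M=np.array(p['world_to_cam']);x=M[:3,:3]@np.array(X)+M[:3,3]
    return np.array([p['fx']*x[0]/x[2]+p['cx'],p['fy']*x[1]/x[2]+p['cy']])
E
python3 - <<'E'
from h import *
f=lambda u,v,z:bp('top',(200+(u+.5)/2.7-.5,150+(v+.5)/2.7-.5),z)
for nm,u,v,z in [('bFL',186,357,101),('bFR',296,340,101),('bNR',306,407,101),('bNL',195,425,101),
 ('plNR',399,436,6),('plNL',159,472,6),('fenceNearOut',138,478,30),('fenceNearIn',151,474,30),('fenceFarOut',99,172,30),('stopFarR',352,130,30),('stopNearR',354,146,30),('jawR',353,152,30),('plFR',354,158,6)]:
    print(nm,f(u,v,z).round(1))
E
```

```text
bFL [538.6 142.9 101. ]
bFR [552.1  67.6 101. ]
bNR [506.6  59.4 101. ]
bNL [492.5 134.8 101. ]
plNR [487.6  -8.2   6. ]
plNL [456.  172.5   6. ]
fenceNearOut [452.3 184.1  30. ]
fenceNearIn [455.5 174.6  30. ]
fenceFarOut [681.1 225.2  30. ]
stopFarR [718.2  32.8  30. ]
stopNearR [705.7  30.9  30. ]
jawR [701.   31.6  30. ]
plFR [701.6  30.7   6. ]
```

```bash
python3 - <<'E'
import cv2
im=cv2.imread('pics/scene0.png')
c=im[220:350,220:390];cv2.imwrite('pics/scene0c.png',cv2.resize(c,None,fx=4.5,fy=4.5,interpolation=cv2.INTER_CUBIC))
E
```

```text
(no output)
```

View pics/scene0c.png

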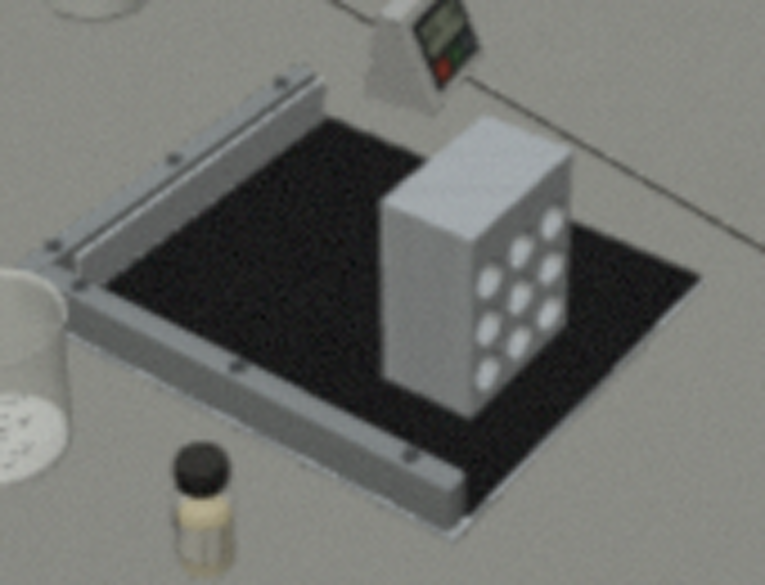

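```bash
python3 - <<'E'
from h import *
from scipy.optimize import least_squares as LS
T=lambda u,v:(200+(u+.5)/2.7-.5,150+(v+.5)/2.7-.5)
S=lambda u,v:(220+(u+.5)/4.5-.5,220+(v+.5)/4.5-.5)
def fit(obs,x0):
    def r(p):
        c,s=np.cos(p[2]),np.sin(p[2]);o=[]
        for n,uv,l in obs:
            X=[p[0]+c*l[0]-s*l[1],p[1]+s*l[0]+c*l[1],l[2]];o+=list(pj(n,X)-uv)
        return np.array(o)
    q=LS(r,x0,loss='soft_l1');print(q.x.round(4),r(q.x).reshape(-1,2).round(1).tolist());return q.x
x,y=22.5,37.5
bt=[('top',T(186,357),(x,y,101)),('top',T(296,340),(x,-y,101)),('top',T(306,407),(-x,-y,101)),('top',T(195,425),(-x,y,101))]
bs=[('scene',S(473,240),(-x,y,101)),('scene',S(381,203),(x,y,101)),('scene',S(490,118),(x,-y,101)),('scene',S(573,155),(-x,-y,101)),('scene',S(472,416),(-x,y,6)),('scene',S(384,378),(x,y,6)),('scene',S(565,322),(-x,-y,6))]
st=[('top',T(399,436),(-120,-100,6)),('top',T(138,478),(-120,100,30)),('top',T(352,130),(120,-100,30))]
ss=[('scene',S(700,276),(-120,-100,6)),('scene',S(302,66),(120,-100,30)),('scene',S(466,476),(-119,88,30))]
a=fit(bt,[520,100,.17]);b=fit(bs,[520,100,.17]);B=fit(bt+bs,a)
d=fit(st,[585,108,.17]);e=fit(ss,[585,108,.17]);P=fit(st+ss,d)
for b_,p_ in((a,d),(b,e),(B,P)):
    v=b_[:2]-p_[:2];c,s=np.cos(p_[2]),np.sin(p_[2]);print('block in st',v[0]*c+v[1]*s,-v[0]*s+v[1]*c,b_[2]-p_[2])
E
```

```text
[5.224520e+02 1.011531e+02 1.800000e-01] [[0.4, 0.4], [-0.4, 0.4], [-0.5, -0.2], [0.4, -0.6]]
[5.218050e+02 1.002437e+02 1.862000e-01] [[-0.1, 0.4], [0.1, -0.3], [-0.9, -0.5], [0.3, -0.8], [-0.3, 0.7], [0.2, -0.1], [0.4, 0.5]]
[5.219926e+02 1.005906e+02 1.854000e-01] [[0.7, 0.8], [-0.2, 0.6], [-0.1, -0.1], [0.8, -0.2], [-0.3, 0.4], [-0.1, -0.3], [-1.0, -0.5], [0.1, -0.8], [-0.5, 0.7], [0.0, -0.1], [0.2, 0.6]]
[5.871530e+02 1.096408e+02 1.786000e-01] [[0.9, 0.4], [-1.3, 0.5], [0.2, -2.3]]
[5.856079e+02 1.089520e+02 1.737000e-01] [[1.3, 0.5], [-0.9, -0.6], [-0.2, -0.1]]
[5.863516e+02 1.094498e+02 1.778000e-01] [[0.9, 0.9], [-1.3, 0.9], [0.3, -1.9], [0.9, 0.2], [-1.6, -0.7], [-0.3, -0.3]]
block in st -65.17984187715187 3.1383946959128384 0.0014344078222426893
block in st -64.347997118415 2.4470091023408624 0.012491377450446817
block in st -64.91133381329513 2.662392957978927 0.0076525813618123495
```

Call:
{"name": "servo_tool", "arguments": {
  "rows": [
    {"az":10,"jaw":43},
    {"az":4.15},
    {"tx":23,"ty":-43.7},
    {"tx":23,"ty":-43.7},
    {"tx":23,"ty":-43.7},
    {"tx":23,"ty":-43.7},
    {"tx":23,"ty":-43.7},
    {"tx":23,"ty":-43.7},
    {"tx":23,"ty":-43.7},
    {"tx":23,"ty":-43.7},
    {"tx":23,"ty":-43.7},
    {"tx":23,"ty":-43.7},
    {"tx":23,"ty":-43.7},
    {"tx":23,"ty":-43.7},
    {"tx":23,"ty":-43.7},
    {"tx":23,"ty":-43.7},
    {},
    {}
  ],
  "force": 40
}}

```text
invalid input
```

```bash
cat >> h.py <<'E'
from scipy.spatial.transform import Rotation as Ro
def st():
    s=env.observe();q=s['tcp_rot'];R=Ro.from_quat([q[1],q[2],q[3],q[0]]).as_matrix()
    a=.1775;c,sn=np.cos(a),np.sin(a);v=s['ee_pos'][:2]-np.array([586,109.3])
    f=s['ft_force']
    print('t',round(s['clock'],2),'ee',s['ee_pos'].round(1),'st',(round(v[0]*c+v[1]*sn,1),round(-v[0]*sn+v[1]*c,1)),'yaw',round(float(np.arctan2(R[1,0],R[0,0])),4),'tilt',R[:,2].round(4),'Fst',(round(f[0]*c+f[1]*sn,2),round(-f[0]*sn+f[1]*c,2),round(f[2],2)),'gap',round(float(s['finger_gap']),3));return s
E
python3 -c "
from h import *
st()"
```

```text
t 0.1 ee [ 257.5 -569.3  404.1] st (np.float64(-443.1), np.float64(-610.0)) yaw 0.4248 tilt [-5.e-04  1.e-03 -1.e+00] Fst (np.float64(0.78), np.float64(0.08), np.float64(0.42)) gap 1.002
```

Call:
{"name": "servo_tool", "arguments": {
  "rows": [
    {"jaw":43,"tx":0,"ty":0,"tz":0,"ax":0,"ay":0,"az":10},
    {"jaw":43,"tx":0,"ty":0,"tz":0,"ax":0,"ay":0,"az":4.15}
  ],
  "force": 40
}}

```text
clock: 0.35
ee_pos: [257.5, -569.4, 404.3]
tcp_rot: [-0.0, 0.996, 0.087, -0.0]
ft_force: [-0.2, -0.6, -1.2]
finger_gap: 0.825
```

Call:
{"name": "servo_tool", "arguments": {
  "rows": [
    {"jaw":43,"tx":23,"ty":-43.7},
    {"jaw":43,"tx":23,"ty":-43.7},
    {"jaw":43,"tx":23,"ty":-43.7},
    {"jaw":43,"tx":23,"ty":-43.7},
    {"jaw":43,"tx":23,"ty":-43.7},
    {"jaw":43,"tx":23,"ty":-43.7},
    {"jaw":43,"tx":23,"ty":-43.7},
    {"jaw":43,"tx":23,"ty":-43.7},
    {"jaw":43,"tx":23,"ty":-43.7},
    {"jaw":43,"tx":23,"ty":-43.7},
    {"jaw":43,"tx":23,"ty":-43.7},
    {"jaw":43,"tx":23,"ty":-43.7},
    {"jaw":43,"tx":23,"ty":-43.7},
    {"jaw":43,"tx":23,"ty":-43.7},
    {"jaw":43,"tx":0},
    {"jaw":43,"tx":0}
  ]
}}

```text
invalid input
```

```bash
python3 -c "
from h import *
st()"
```

```text
t 0.35 ee [ 257.5 -569.4  404.3] st (np.float64(-443.1), np.float64(-610.0)) yaw 0.1738 tilt [-4.e-04  7.e-04 -1.e+00] Fst (np.float64(-0.31), np.float64(-0.52), np.float64(-1.2)) gap 0.825
```

Call:
{"name": "servo_tool", "arguments": {
  "rows": [
    {"jaw":43,"tx":23,"ty":-43.7,"tz":0,"ax":0,"ay":0,"az":0},
    {"jaw":43,"tx":23,"ty":-43.7,"tz":0,"ax":0,"ay":0,"az":0},
    {"jaw":43,"tx":23,"ty":-43.7,"tz":0,"ax":0,"ay":0,"az":0},
    {"jaw":43,"tx":23,"ty":-43.7,"tz":0,"ax":0,"ay":0,"az":0},
    {"jaw":43,"tx":23,"ty":-43.7,"tz":0,"ax":0,"ay":0,"az":0},
    {"jaw":43,"tx":23,"ty":-43.7,"tz":0,"ax":0,"ay":0,"az":0},
    {"jaw":43,"tx":23,"ty":-43.7,"tz":0,"ax":0,"ay":0,"az":0},
    {"jaw":43,"tx":23,"ty":-43.7,"tz":0,"ax":0,"ay":0,"az":0},
    {"jaw":43,"tx":23,"ty":-43.7,"tz":0,"ax":0,"ay":0,"az":0},
    {"jaw":43,"tx":23,"ty":-43.7,"tz":0,"ax":0,"ay":0,"az":0},
    {"jaw":43,"tx":23,"ty":-43.7,"tz":0,"ax":0,"ay":0,"az":0},
    {"jaw":43,"tx":23,"ty":-43.7,"tz":0,"ax":0,"ay":0,"az":0},
    {"jaw":43,"tx":23,"ty":-43.7,"tz":0,"ax":0,"ay":0,"az":0},
    {"jaw":43,"tx":23,"ty":-43.7,"tz":0,"ax":0,"ay":0,"az":0},
    {"jaw":43,"tx":0,"ty":0,"tz":0,"ax":0,"ay":0,"az":0},
    {"jaw":43,"tx":0,"ty":0,"tz":0,"ax":0,"ay":0,"az":0}
  ]
}}

```text
clock: 2.35
ee_pos: [466.1, 89.2, 404.3]
tcp_rot: [0.0, 0.996, 0.089, -0.0]
ft_force: [-0.5, -0.7, -0.0]
finger_gap: 0.432
```

```bash
python3 -c "
from h import *
st()"
```

```text
t 2.35 ee [466.1  89.2 404.3] st (np.float64(-121.5), np.float64(1.4)) yaw 0.1778 tilt [-9.e-04 -2.e-04 -1.e+00] Fst (np.float64(-0.66), np.float64(-0.63), np.float64(-0.04)) gap 0.432
```

Call:
{"name": "servo_tool", "arguments": {
  "rows": [
    {"jaw":43,"tx":0,"ty":-1,"tz":38,"ax":0,"ay":0,"az":0},
    {"jaw":43,"tx":0,"ty":0,"tz":38,"ax":0,"ay":0,"az":0},
    {"jaw":43,"tx":0,"ty":0,"tz":37,"ax":0,"ay":0,"az":0.2},
    {"jaw":43,"tx":0,"ty":0,"tz":0,"ax":0,"ay":0,"az":0},
    {"jaw":43,"tx":0,"ty":0,"tz":0,"ax":0,"ay":0,"az":0}
  ]
}}

```text
clock: 2.98
ee_pos: [466.5, 90.2, 292.9]
tcp_rot: [0.0, 0.996, 0.087, 0.001]
ft_force: [0.3, 0.1, 0.8]
finger_gap: 0.43
```

```bash
python3 -c "
from h import *
st()
import cv2
im=env.capture('scene');cv2.imwrite('pics/s1.png',cv2.resize(im[150:350,200:440,::-1],None,fx=3,fy=3))"
```

```text
t 2.98 ee [466.5  90.2 292.9] st (np.float64(-121.0), np.float64(2.3)) yaw 0.1736 tilt [ 0.001  0.    -1.   ] Fst (np.float64(0.29), np.float64(0.04), np.float64(0.78)) gap 0.43
```

View pics/s1.png

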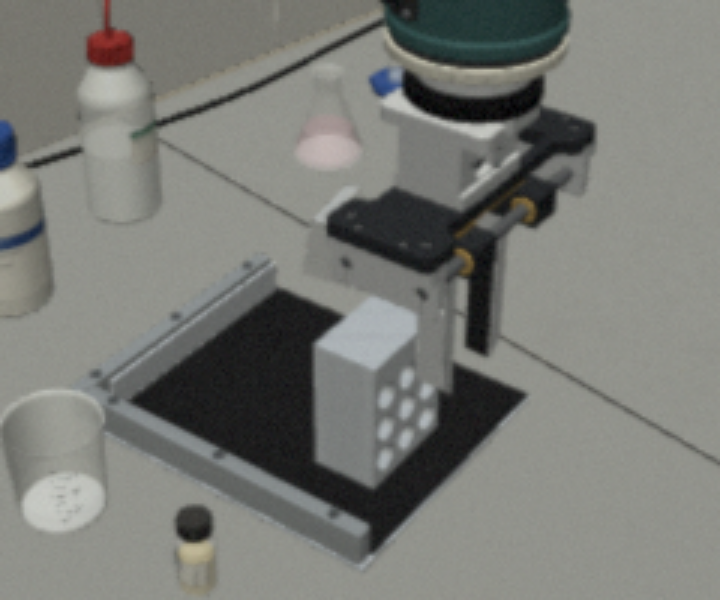

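Call:
{"name": "servo_tool", "arguments": {
  "rows": [
    {"jaw":43,"tx":9,"ty":0,"tz":2,"ax":0,"ay":0,"az":-0.3},
    {"jaw":43,"tx":9,"ty":0,"tz":0,"ax":0,"ay":0,"az":0},
    {"jaw":43,"tx":3,"ty":0,"tz":0,"ax":0,"ay":0,"az":0},
    {"jaw":43,"tx":2.5,"ty":0,"tz":0,"ax":0,"ay":0,"az":0},
    {"jaw":43,"tx":2.5,"ty":0,"tz":0,"ax":0,"ay":0,"az":0},
    {"jaw":43,"tx":2.5,"ty":0,"tz":0,"ax":0,"ay":0,"az":0},
    {"jaw":43,"tx":2.5,"ty":0,"tz":0,"ax":0,"ay":0,"az":0},
    {"jaw":43,"tx":2.5,"ty":0,"tz":0,"ax":0,"ay":0,"az":0}
  ]
}}

```text
clock: 4.03
ee_pos: [499.2, 96.6, 289.7]
tcp_rot: [-0.0, 0.996, 0.09, -0.0]
ft_force: [-1.5, -0.7, 0.6]
finger_gap: 0.428
```

```bash
python3 -c "
from h import *
st()
import cv2
im=env.capture('scene');cv2.imwrite('pics/s2.png',cv2.resize(im[220:340,270:410,::-1],None,fx=4,fy=4))"
```

```text
t 4.03 ee [499.2  96.6 289.7] st (np.float64(-87.7), np.float64(2.8)) yaw 0.1795 tilt [-1.e-04  0.e+00 -1.e+00] Fst (np.float64(-1.61), np.float64(-0.41), np.float64(0.58)) gap 0.428
```

View pics/s2.png

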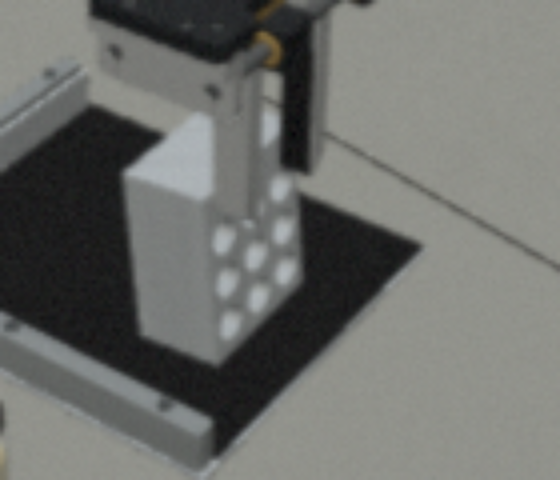

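Call:
{"name": "servo_tool", "arguments": {
  "rows": [
    {"jaw":43,"tx":3,"ty":0,"tz":0,"ax":0,"ay":0,"az":0},
    {"jaw":43,"tx":3,"ty":0,"tz":0,"ax":0,"ay":0,"az":0},
    {"jaw":43,"tx":3,"ty":0,"tz":0,"ax":0,"ay":0,"az":0},
    {"jaw":43,"tx":3,"ty":0,"tz":0,"ax":0,"ay":0,"az":0},
    {"jaw":43,"tx":3,"ty":0,"tz":0,"ax":0,"ay":0,"az":0},
    {"jaw":43,"tx":3,"ty":0,"tz":0,"ax":0,"ay":0,"az":0},
    {"jaw":43,"tx":3,"ty":0,"tz":0,"ax":0,"ay":0,"az":0},
    {"jaw":43,"tx":3,"ty":0,"tz":0,"ax":0,"ay":0,"az":0}
  ]
}}

```text
clock: 5.08
ee_pos: [522.9, 100.9, 289.6]
tcp_rot: [-0.0, 0.996, 0.09, -0.0]
ft_force: [-0.5, -1.2, 0.1]
finger_gap: 0.428
```

```bash
python3 -c "
from h import *
st()
import cv2
im=env.capture('scene');cv2.imwrite('pics/s3.png',cv2.resize(im[220:340,240:410,::-1],None,fx=4,fy=4))"
```

```text
t 5.08 ee [522.9 100.9 289.6] st (np.float64(-63.6), np.float64(2.9)) yaw 0.1796 tilt [-0.e+00  1.e-04 -1.e+00] Fst (np.float64(-0.73), np.float64(-1.05), np.float64(0.08)) gap 0.428
```

View pics/s3.png

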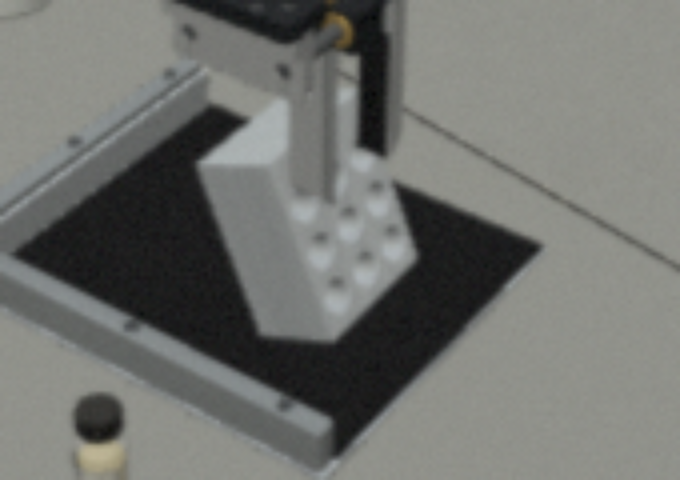

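Call:
{"name": "servo_tool", "arguments": {
  "rows": [
    {"jaw":43,"tx":0,"ty":0,"tz":-4,"ax":0,"ay":0,"az":0},
    {"jaw":43,"tx":2,"ty":0,"tz":-4,"ax":0,"ay":0,"az":0},
    {"jaw":43,"tx":3,"ty":0,"tz":0,"ax":0,"ay":0,"az":0},
    {"jaw":43,"tx":3,"ty":0,"tz":0,"ax":0,"ay":0,"az":0},
    {"jaw":43,"tx":3,"ty":0,"tz":0,"ax":0,"ay":0,"az":0},
    {"jaw":43,"tx":3,"ty":0,"tz":0,"ax":0,"ay":0,"az":0},
    {"jaw":43,"tx":3,"ty":0,"tz":0,"ax":0,"ay":0,"az":0},
    {"jaw":43,"tx":3,"ty":0,"tz":0,"ax":0,"ay":0,"az":0},
    {"jaw":43,"tx":0,"ty":0,"tz":0,"ax":0,"ay":0,"az":0},
    {"jaw":43,"tx":0,"ty":0,"tz":0,"ax":0,"ay":0,"az":0}
  ]
}}

```text
clock: 6.38
ee_pos: [542.3, 104.4, 297.6]
tcp_rot: [-0.0, 0.996, 0.09, -0.0]
ft_force: [-0.5, -0.5, -0.7]
finger_gap: 0.433
```

```bash
python3 -c "
from h import *
st()
import cv2
im=env.capture('scene');cv2.imwrite('pics/s4.png',cv2.resize(im[220:340,240:410,::-1],None,fx=4,fy=4))"
```

```text
t 6.38 ee [542.3 104.4 297.6] st (np.float64(-43.9), np.float64(2.9)) yaw 0.1796 tilt [-2.e-04  0.e+00 -1.e+00] Fst (np.float64(-0.59), np.float64(-0.36), np.float64(-0.73)) gap 0.433
```

View pics/s4.png

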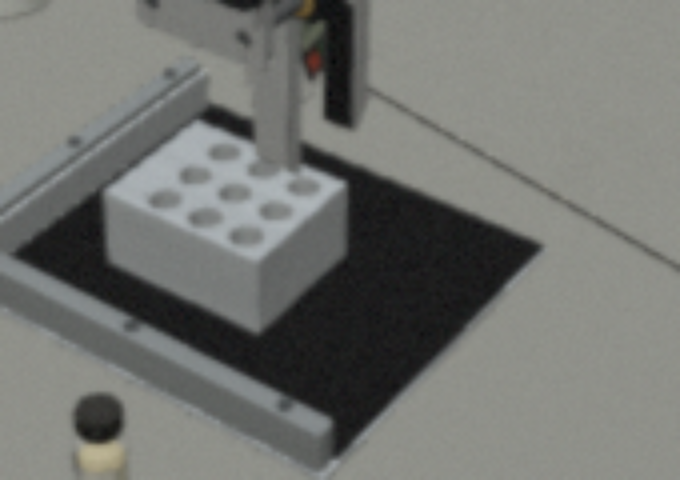

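```bash
cat >> h.py <<'E'
from scipy.optimize import least_squares as LS
def fit(obs,x0=(570,110,.18)):
    def r(p):
        c,s=np.cos(p[2]),np.sin(p[2]);o=[]
        for n,uv,l in obs:
            o+=list(pj(n,[p[0]+c*l[0]-s*l[1],p[1]+s*l[0]+c*l[1],l[2]])-uv)
        return np.array(o)
    q=LS(r,x0,loss='soft_l1');p=q.x;v=p[:2]-[586,109.3];c,s=np.cos(.1775),np.sin(.1775)
    print('world',p.round(3),'st',(v[0]*c+v[1]*s).round(1),(-v[0]*s+v[1]*c).round(1),round(p[2]-.1775,4),'res',r(p).reshape(-1,2).round(1).tolist());return p
E
python3 - <<'E'
from h import *
S=lambda u,v:(240+(u+.5)/4-.5,220+(v+.5)/4-.5)
a,b=47.5,37.5
fit([('scene',S(*p),l) for p,l in [((260,262),(-a,b,51)),((105,188),(a,b,51)),((203,122),(a,-b,51)),((347,182),(-a,-b,51)),((260,334),(-a,b,6)),((347,232),(-a,-b,6)),((108,255),(a,b,6))]])
E
```

```text
world [5.93344e+02 1.12038e+02 1.82000e-01] st 7.7 1.4 0.0049 res [[-0.5, -0.5], [0.1, 0.1], [-0.9, -1.1], [0.4, -0.0], [-0.1, -0.6], [0.2, 4.9], [0.7, 0.9]]
```

Call:
{"name": "servo_tool", "arguments": {
  "rows": [
    {"jaw":43,"tx":17,"ty":21.5,"tz":0,"ax":0,"ay":0,"az":-9},
    {"jaw":43,"tx":0,"ty":0,"tz":0,"ax":0,"ay":0,"az":-9},
    {"jaw":43,"tx":0,"ty":0,"tz":0,"ax":0,"ay":0,"az":-9},
    {"jaw":43,"tx":0,"ty":0,"tz":0,"ax":0,"ay":0,"az":-9},
    {"jaw":43,"tx":0,"ty":0,"tz":0,"ax":0,"ay":0,"az":-9},
    {"jaw":43,"tx":0,"ty":0,"tz":0,"ax":0,"ay":0,"az":-9},
    {"jaw":43,"tx":0,"ty":0,"tz":0,"ax":0,"ay":0,"az":-9},
    {"jaw":43,"tx":0,"ty":0,"tz":0,"ax":0,"ay":0,"az":-9},
    {"jaw":43,"tx":0,"ty":0,"tz":0,"ax":0,"ay":0,"az":-9},
    {"jaw":43,"tx":0,"ty":0,"tz":0,"ax":0,"ay":0,"az":-9},
    {"jaw":43,"tx":-22,"ty":17,"tz":0,"ax":0,"ay":0,"az":0},
    {"jaw":43,"tx":-22,"ty":17,"tz":0,"ax":0,"ay":0,"az":0},
    {"jaw":43,"tx":0,"ty":0,"tz":0,"ax":0,"ay":0,"az":0},
    {"jaw":43,"tx":0,"ty":0,"tz":0,"ax":0,"ay":0,"az":0}
  ]
}}

```text
clock: 8.18
ee_pos: [603.8, 49.6, 297.6]
tcp_rot: [-0.0, 0.641, 0.768, -0.0]
ft_force: [0.6, 0.8, 0.3]
finger_gap: 0.427
```

```bash
python3 -c "
from h import *
s=st();print(s['qpos'].round(2))"
```

```text
t 8.18 ee [603.8  49.6 297.6] st (np.float64(7.0), np.float64(-61.9)) yaw 1.7508 tilt [-4.e-04  3.e-04 -1.e+00] Fst (np.float64(0.7), np.float64(0.65), np.float64(0.29)) gap 0.427
[ 0.43  0.63 -0.77  1.73  0.51  0.99 -0.36]
```

Call:
{"name": "servo_tool", "arguments": {
  "rows": [
    {"jaw":43,"tx":0,"ty":0,"tz":30,"ax":0,"ay":0,"az":0.15},
    {"jaw":43,"tx":0,"ty":0,"tz":30,"ax":0,"ay":0,"az":0},
    {"jaw":43,"tx":0,"ty":0,"tz":22,"ax":0,"ay":0,"az":0},
    {"jaw":43,"tx":6,"ty":0,"tz":0,"ax":0,"ay":0,"az":0},
    {"jaw":43,"tx":6,"ty":0,"tz":0,"ax":0,"ay":0,"az":0},
    {"jaw":43,"tx":0,"ty":0,"tz":0,"ax":0,"ay":0,"az":0},
    {"jaw":43,"tx":0,"ty":0,"tz":0,"ax":0,"ay":0,"az":0}
  ]
}}

```text
clock: 9.05
ee_pos: [602.3, 60.9, 216.3]
tcp_rot: [0.0, 0.642, 0.767, 0.0]
ft_force: [0.4, 0.1, -0.1]
finger_gap: 0.432
```

```bash
python3 -c "
from h import *
s=st()
import cv2
im=env.capture('top');cv2.imwrite('pics/t5.png',cv2.resize(im[180:330,220:400,::-1],None,fx=4,fy=4))"
```

```text
t 9.05 ee [602.3  60.9 216.3] st (np.float64(7.5), np.float64(-50.5)) yaw 1.7476 tilt [ 9.e-04 -1.e-04 -1.e+00] Fst (np.float64(0.39), np.float64(0.05), np.float64(-0.12)) gap 0.432
```

View pics/t5.png

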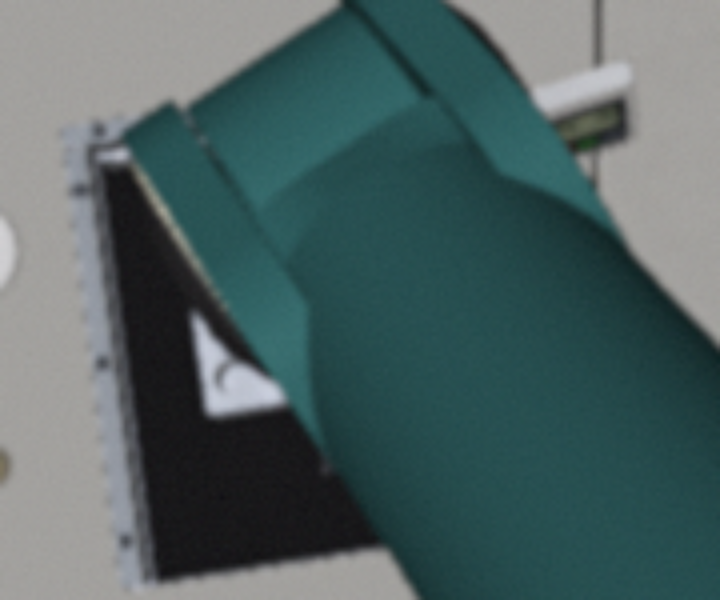

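Call:
{"name": "servo_tool", "arguments": {
  "rows": [
    {"jaw":43,"tx":3,"ty":0,"tz":0,"ax":0,"ay":0,"az":0},
    {"jaw":43,"tx":2,"ty":0,"tz":0,"ax":0,"ay":0,"az":0},
    {"jaw":43,"tx":2,"ty":0,"tz":0,"ax":0,"ay":0,"az":0},
    {"jaw":43,"tx":2,"ty":0,"tz":0,"ax":0,"ay":0,"az":0},
    {"jaw":43,"tx":2,"ty":0,"tz":0,"ax":0,"ay":0,"az":0},
    {"jaw":43,"tx":2,"ty":0,"tz":0,"ax":0,"ay":0,"az":0}
  ]
}}

```text
clock: 9.85
ee_pos: [599.9, 73.7, 215.6]
tcp_rot: [0.0, 0.642, 0.767, -0.0]
ft_force: [-0.5, -2.3, 0.1]
finger_gap: 0.431
```

```bash
python3 -c "
from h import *
s=st()"
```

```text
t 9.85 ee [599.9  73.7 215.6] st (np.float64(7.4), np.float64(-37.5)) yaw 1.7475 tilt [ 0. -0. -1.] Fst (np.float64(-0.92), np.float64(-2.12), np.float64(0.06)) gap 0.431
```

Call:
{"name": "servo_tool", "arguments": {
  "rows": [
    {"jaw":43,"tx":3,"ty":0,"tz":0,"ax":0,"ay":0,"az":0},
    {"jaw":43,"tx":3,"ty":0,"tz":0,"ax":0,"ay":0,"az":0},
    {"jaw":43,"tx":3,"ty":0,"tz":0,"ax":0,"ay":0,"az":0},
    {"jaw":43,"tx":3,"ty":0,"tz":0,"ax":0,"ay":0,"az":0},
    {"jaw":43,"tx":3,"ty":0,"tz":0,"ax":0,"ay":0,"az":0},
    {"jaw":43,"tx":3,"ty":0,"tz":0,"ax":0,"ay":0,"az":0},
    {"jaw":43,"tx":3,"ty":0,"tz":0,"ax":0,"ay":0,"az":0},
    {"jaw":43,"tx":3,"ty":0,"tz":0,"ax":0,"ay":0,"az":0},
    {"jaw":43,"tx":3,"ty":0,"tz":0,"ax":0,"ay":0,"az":0},
    {"jaw":43,"tx":3,"ty":0,"tz":0,"ax":0,"ay":0,"az":0},
    {"jaw":43,"tx":3,"ty":0,"tz":0,"ax":0,"ay":0,"az":0}
  ]
}}

```text
clock: 11.22
ee_pos: [594.0, 106.4, 215.6]
tcp_rot: [-0.0, 0.642, 0.767, 0.0]
ft_force: [-0.4, -1.5, -0.8]
finger_gap: 0.434
```

```bash
python3 -c "
from h import *
s=st()
import cv2
im=env.capture('scene');cv2.imwrite('pics/s6.png',cv2.resize(im[220:350,220:390,::-1],None,fx=4.5,fy=4.5))"
```

```text
t 11.22 ee [594.  106.4 215.6] st (np.float64(7.4), np.float64(-4.3)) yaw 1.7477 tilt [-1.e-04  1.e-04 -1.e+00] Fst (np.float64(-0.64), np.float64(-1.42), np.float64(-0.85)) gap 0.434
```

View pics/s6.png

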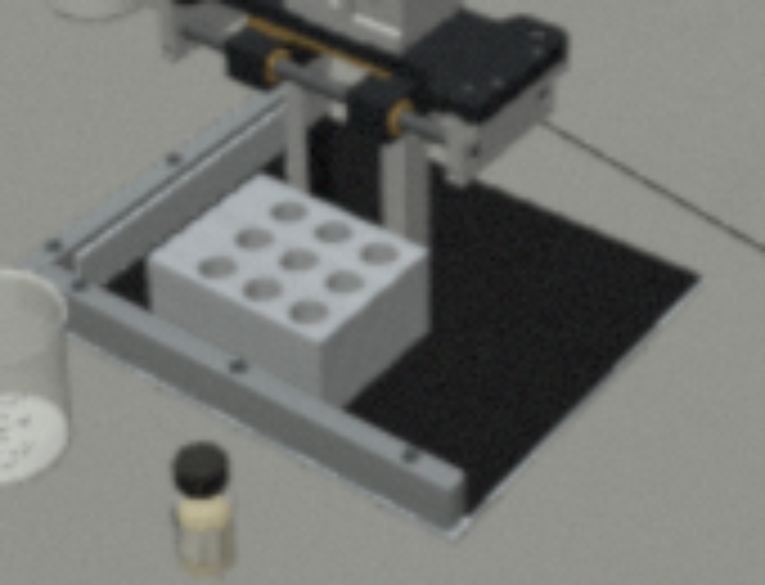

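Call:
{"name": "servo_tool", "arguments": {
  "rows": [
    {"jaw":43,"tx":1.5,"ty":0,"tz":0,"ax":0,"ay":0,"az":0},
    {"jaw":43,"tx":1.5,"ty":0,"tz":0,"ax":0,"ay":0,"az":0},
    {"jaw":43,"tx":1,"ty":0,"tz":0,"ax":0,"ay":0,"az":0},
    {"jaw":43,"tx":1,"ty":0,"tz":0,"ax":0,"ay":0,"az":0},
    {"jaw":43,"tx":0.5,"ty":0,"tz":0,"ax":0,"ay":0,"az":0}
  ]
}}

```text
clock: 11.9
ee_pos: [593.1, 111.6, 215.7]
tcp_rot: [-0.0, 0.642, 0.767, 0.0]
ft_force: [0.1, -2.8, 0.5]
finger_gap: 0.426
```

Call:
{"name": "servo_tool", "arguments": {
  "rows": [
    {"jaw":43,"tx":0.5,"ty":0,"tz":0,"ax":0,"ay":0,"az":0},
    {"jaw":43,"tx":0.5,"ty":0,"tz":0,"ax":0,"ay":0,"az":0}
  ]
}}

```text
clock: 12.15
ee_pos: [592.9, 112.6, 215.7]
tcp_rot: [0.0, 0.642, 0.767, -0.0]
ft_force: [0.5, -3.0, 1.5]
finger_gap: 0.43
```

Call:
{"name": "servo_tool", "arguments": {
  "rows": [
    {"jaw":43,"tx":0.5,"ty":0,"tz":0,"ax":0,"ay":0,"az":0},
    {"jaw":43,"tx":0.5,"ty":0,"tz":0,"ax":0,"ay":0,"az":0}
  ]
}}

```text
clock: 12.4
ee_pos: [592.7, 113.5, 215.6]
tcp_rot: [-0.0, 0.642, 0.767, -0.0]
ft_force: [2.2, -4.6, 1.3]
finger_gap: 0.431
```

Call:
{"name": "servo_tool", "arguments": {
  "rows": [
    {"jaw":43,"tx":0.5,"ty":0,"tz":0,"ax":0,"ay":0,"az":0},
    {"jaw":43,"tx":0.5,"ty":0,"tz":0,"ax":0,"ay":0,"az":0}
  ]
}}

```text
clock: 12.65
ee_pos: [592.7, 113.9, 215.7]
tcp_rot: [0.0, 0.642, 0.767, -0.0]
ft_force: [1.1, -9.1, 4.6]
finger_gap: 0.427
```

Call:
{"name": "servo_tool", "arguments": {
  "rows": [
    {"jaw":43,"tx":0.3,"ty":0,"tz":0,"ax":0,"ay":0,"az":0},
    {"jaw":43,"tx":0,"ty":0,"tz":0,"ax":0,"ay":0,"az":0}
  ]
}}

```text
clock: 12.9
ee_pos: [592.8, 113.9, 215.7]
tcp_rot: [0.001, 0.642, 0.767, -0.001]
ft_force: [0.9, -9.5, 3.5]
finger_gap: 0.432
```

```bash
python3 -c "
from h import *
s=st()
import cv2
im=env.capture('scene');cv2.imwrite('pics/s7.png',cv2.resize(im[220:350,220:390,::-1],None,fx=4.5,fy=4.5))"
```

```text
t 12.9 ee [592.8 113.9 215.7] st (np.float64(7.5), np.float64(3.4)) yaw 1.747 tilt [ 1.0e-04 -1.6e-03 -1.0e+00] Fst (np.float64(-0.8), np.float64(-9.55), np.float64(3.46)) gap 0.432
```

View pics/s7.png

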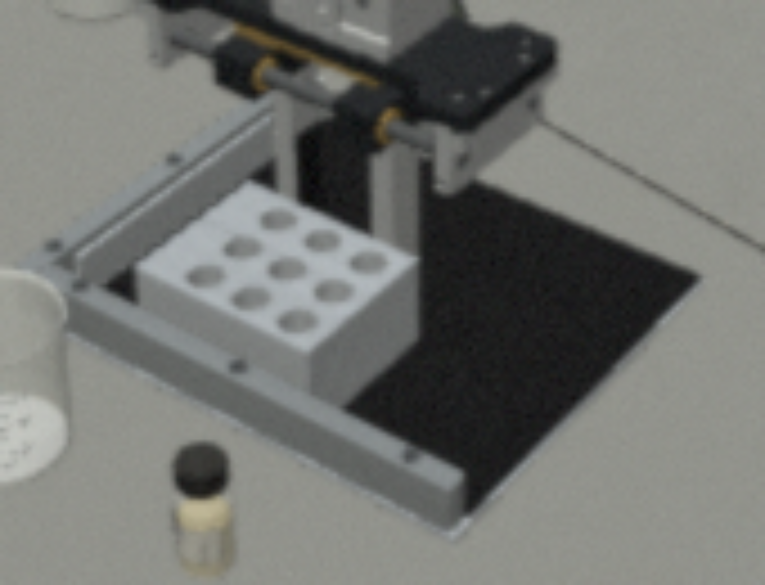

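Call:
{"name": "servo_tool", "arguments": {
  "rows": [
    {"jaw":43,"tx":-5,"ty":0,"tz":0,"ax":0,"ay":0,"az":0},
    {"jaw":43,"tx":-10,"ty":0,"tz":0,"ax":0,"ay":0,"az":0},
    {"jaw":43,"tx":0,"ty":0,"tz":-41,"ax":0,"ay":0,"az":0},
    {"jaw":43,"tx":0,"ty":0,"tz":-41,"ax":0,"ay":0,"az":0},
    {"jaw":25,"tx":0,"ty":0,"tz":0,"ax":0,"ay":0,"az":9},
    {"jaw":25,"tx":0,"ty":0,"tz":0,"ax":0,"ay":0,"az":9},
    {"jaw":25,"tx":0,"ty":0,"tz":0,"ax":0,"ay":0,"az":9},
    {"jaw":25,"tx":0,"ty":0,"tz":0,"ax":0,"ay":0,"az":9},
    {"jaw":25,"tx":0,"ty":0,"tz":0,"ax":0,"ay":0,"az":9},
    {"jaw":25,"tx":0,"ty":0,"tz":0,"ax":0,"ay":0,"az":9},
    {"jaw":25,"tx":0,"ty":0,"tz":0,"ax":0,"ay":0,"az":9},
    {"jaw":25,"tx":0,"ty":0,"tz":0,"ax":0,"ay":0,"az":9},
    {"jaw":25,"tx":0,"ty":0,"tz":0,"ax":0,"ay":0,"az":9},
    {"jaw":25,"tx":0,"ty":0,"tz":0,"ax":0,"ay":0,"az":9},
    {"jaw":25,"tx":-26,"ty":-20.5,"tz":0,"ax":0,"ay":0,"az":0},
    {"jaw":25,"tx":-26,"ty":-20.5,"tz":0,"ax":0,"ay":0,"az":0},
    {"jaw":25,"tx":-26,"ty":-20.5,"tz":0,"ax":0,"ay":0,"az":0},
    {"jaw":25,"tx":0,"ty":0,"tz":0,"ax":0,"ay":0,"az":0},
    {"jaw":25,"tx":0,"ty":0,"tz":0,"ax":0,"ay":0,"az":0}
  ]
}}

```text
clock: 15.32
ee_pos: [508.1, 146.4, 297.8]
tcp_rot: [-0.0, 0.996, 0.088, 0.0]
ft_force: [0.8, 0.0, 0.9]
finger_gap: 0.249
```

```bash
python3 -c "
from h import *
s=st()
import cv2
im=env.capture('scene');cv2.imwrite('pics/s8.png',cv2.resize(im[200:350,200:390,::-1],None,fx=4,fy=4))"
```

```text
t 15.32 ee [508.1 146.4 297.8] st (np.float64(-70.1), np.float64(50.3)) yaw 0.1765 tilt [ 4.e-04  1.e-04 -1.e+00] Fst (np.float64(0.76), np.float64(-0.12), np.float64(0.92)) gap 0.249
```

View pics/s8.png

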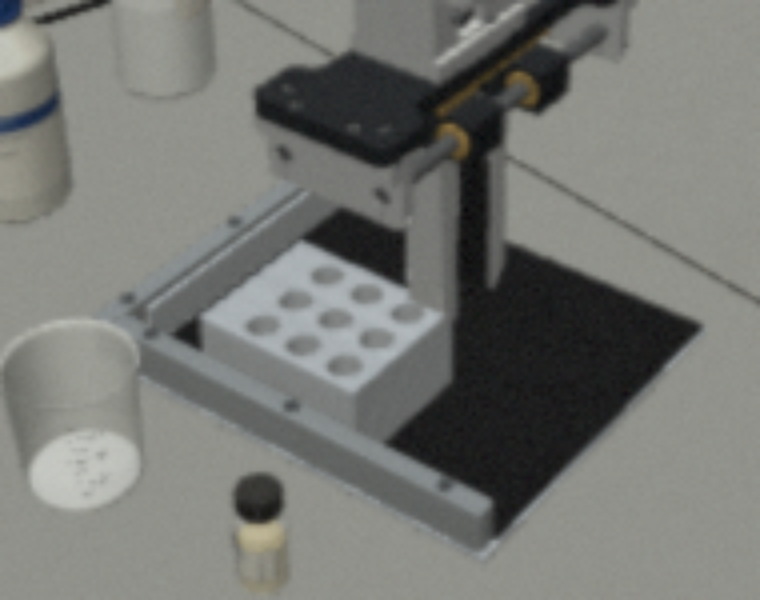

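Call:
{"name": "servo_tool", "arguments": {
  "rows": [
    {"jaw":25,"tx":0,"ty":0,"tz":30,"ax":0,"ay":0,"az":0},
    {"jaw":25,"tx":0,"ty":0,"tz":30,"ax":0,"ay":0,"az":0},
    {"jaw":25,"tx":0,"ty":0,"tz":22,"ax":0,"ay":0,"az":0},
    {"jaw":25,"tx":6,"ty":0,"tz":0,"ax":0,"ay":0,"az":0},
    {"jaw":25,"tx":6,"ty":0,"tz":0,"ax":0,"ay":0,"az":0},
    {"jaw":25,"tx":4,"ty":0,"tz":0,"ax":0,"ay":0,"az":0},
    {"jaw":25,"tx":2,"ty":0,"tz":0,"ax":0,"ay":0,"az":0},
    {"jaw":25,"tx":2,"ty":0,"tz":0,"ax":0,"ay":0,"az":0},
    {"jaw":25,"tx":2,"ty":0,"tz":0,"ax":0,"ay":0,"az":0},
    {"jaw":25,"tx":2,"ty":0,"tz":0,"ax":0,"ay":0,"az":0},
    {"jaw":25,"tx":2,"ty":0,"tz":0,"ax":0,"ay":0,"az":0},
    {"jaw":25,"tx":2,"ty":0,"tz":0,"ax":0,"ay":0,"az":0}
  ]
}}

```text
clock: 16.88
ee_pos: [534.7, 151.9, 215.5]
tcp_rot: [0.0, 0.996, 0.088, -0.001]
ft_force: [-6.3, -0.5, 5.7]
finger_gap: 0.251
```

```bash
python3 -c "
from h import *
s=st()"
```

```text
t 16.88 ee [534.7 151.9 215.5] st (np.float64(-43.0), np.float64(50.9)) yaw 0.1772 tilt [-1.5e-03 -5.0e-04 -1.0e+00] Fst (np.float64(-6.27), np.float64(0.64), np.float64(5.69)) gap 0.251
```

Call:
{"name": "servo_tool", "arguments": {
  "rows": [
    {"jaw":25,"tx":0,"ty":0,"tz":0,"ax":0,"ay":0,"az":0},
    {"jaw":25,"tx":0,"ty":0,"tz":0,"ax":0,"ay":0,"az":0}
  ]
}}

```text
clock: 17.12
ee_pos: [534.9, 151.8, 215.6]
tcp_rot: [0.0, 0.996, 0.088, -0.0]
ft_force: [-4.1, -1.1, 2.6]
finger_gap: 0.251
```

```bash
python3 -c "
from h import *
s=st()
import cv2
im=env.capture('scene');cv2.imwrite('pics/s9.png',cv2.resize(im[220:350,220:390,::-1],None,fx=4.5,fy=4.5))"
```

```text
t 17.12 ee [534.9 151.8 215.6] st (np.float64(-42.8), np.float64(50.9)) yaw 0.177 tilt [-5.e-04 -1.e-04 -1.e+00] Fst (np.float64(-4.23), np.float64(-0.33), np.float64(2.62)) gap 0.251
```

View pics/s9.png

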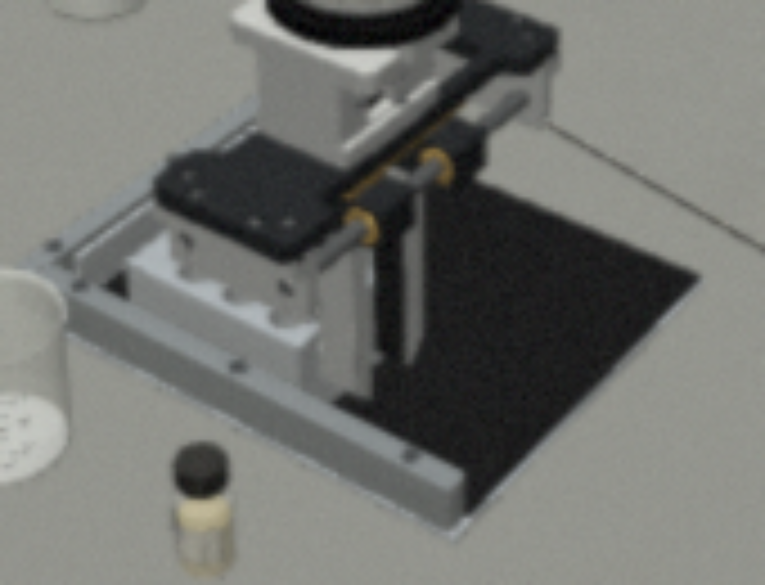

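```bash
python3 -c "
import cv2
a=cv2.imread('pics/s7.png')[230:430,110:430];b=cv2.imread('pics/s9.png')[230:430,110:430]
cv2.imwrite('pics/c9.png',cv2.resize(cv2.vconcat([a,b]),None,fx=1.4,fy=1.4) if 0 else cv2.resize(cv2.hconcat([a,b]),(800,250)))
cv2.imwrite('pics/c9b.png',cv2.resize(cv2.convertScaleAbs(b,alpha=1.4),None,fx=2.4,fy=2.4))"
```

```text
(no output)
```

View pics/c9b.png

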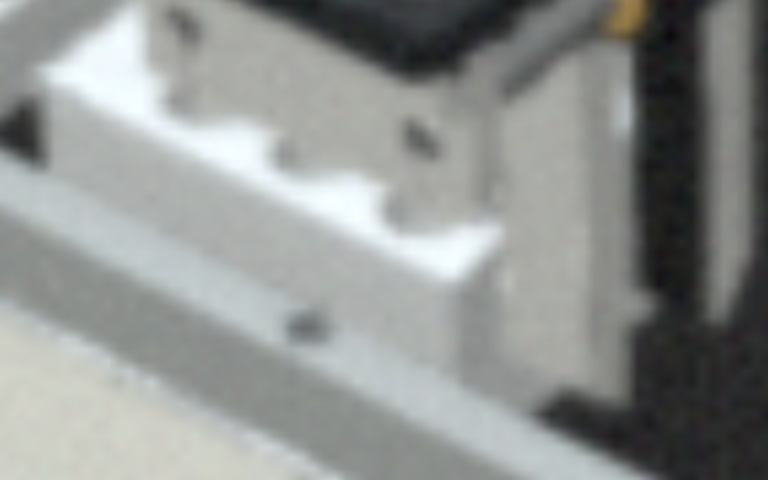

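View pics/c9.png

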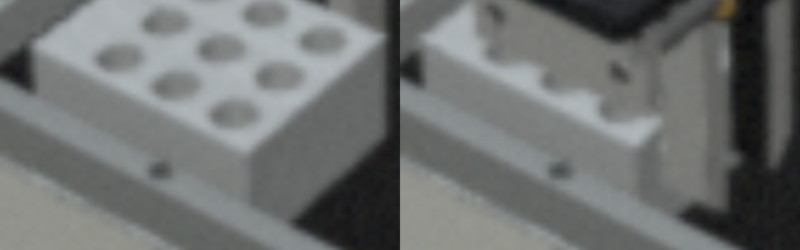

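Call:
{"name": "servo_tool", "arguments": {
  "rows": [
    {"jaw":25,"tx":2,"ty":0,"tz":0,"ax":0,"ay":0,"az":0},
    {"jaw":25,"tx":2,"ty":0,"tz":0,"ax":0,"ay":0,"az":0},
    {"jaw":25,"tx":2,"ty":0,"tz":0,"ax":0,"ay":0,"az":0},
    {"jaw":25,"tx":2,"ty":0,"tz":0,"ax":0,"ay":0,"az":0}
  ]
}}

```text
clock: 17.68
ee_pos: [543.1, 153.3, 215.6]
tcp_rot: [-0.0, 0.996, 0.088, -0.0]
ft_force: [-2.1, -0.4, -1.7]
finger_gap: 0.248
```

```bash
python3 -c "
from h import *
s=st()"
```

```text
t 17.68 ee [543.1 153.3 215.6] st (np.float64(-34.4), np.float64(50.8)) yaw 0.1769 tilt [-0.e+00  1.e-04 -1.e+00] Fst (np.float64(-2.1), np.float64(-0.08), np.float64(-1.67)) gap 0.248
```

Call:
{"name": "servo_tool", "arguments": {
  "rows": [
    {"jaw":25,"tx":2,"ty":0,"tz":0,"ax":0,"ay":0,"az":0},
    {"jaw":25,"tx":2,"ty":0,"tz":0,"ax":0,"ay":0,"az":0},
    {"jaw":25,"tx":2,"ty":0,"tz":0,"ax":0,"ay":0,"az":0},
    {"jaw":25,"tx":2,"ty":0,"tz":0,"ax":0,"ay":0,"az":0},
    {"jaw":25,"tx":2,"ty":0,"tz":0,"ax":0,"ay":0,"az":0},
    {"jaw":25,"tx":2,"ty":0,"tz":0,"ax":0,"ay":0,"az":0},
    {"jaw":25,"tx":1.5,"ty":0,"tz":0,"ax":0,"ay":0,"az":0},
    {"jaw":25,"tx":1,"ty":0,"tz":0,"ax":0,"ay":0,"az":0}
  ]
}}

```text
clock: 18.68
ee_pos: [557.3, 155.8, 215.6]
tcp_rot: [-0.0, 0.996, 0.088, -0.0]
ft_force: [-1.8, 0.1, -1.3]
finger_gap: 0.248
```

```bash
python3 -c "
from h import *
s=st()
import cv2
im=env.capture('scene');cv2.imwrite('pics/s10.png',cv2.resize(im[220:350,220:390,::-1],None,fx=4.5,fy=4.5))"
```

```text
t 18.68 ee [557.3 155.8 215.6] st (np.float64(-20.0), np.float64(50.9)) yaw 0.1769 tilt [-1.e-04  1.e-04 -1.e+00] Fst (np.float64(-1.8), np.float64(0.42), np.float64(-1.3)) gap 0.248
```

View pics/s10.png

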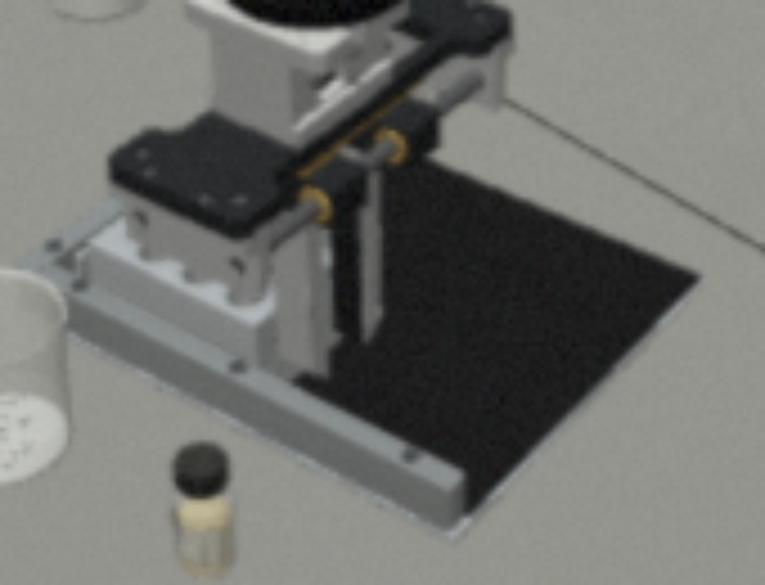

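Call:
{"name": "servo_tool", "arguments": {
  "rows": [
    {"jaw":25,"tx":0.7,"ty":0,"tz":0,"ax":0,"ay":0,"az":0},
    {"jaw":25,"tx":0.7,"ty":0,"tz":0,"ax":0,"ay":0,"az":0},
    {"jaw":25,"tx":0.7,"ty":0,"tz":0,"ax":0,"ay":0,"az":0}
  ]
}}

```text
clock: 19.1
ee_pos: [559.3, 156.2, 215.7]
tcp_rot: [-0.0, 0.996, 0.088, -0.0]
ft_force: [-2.9, -0.4, -1.3]
finger_gap: 0.247
```

Call:
{"name": "servo_tool", "arguments": {
  "rows": [
    {"jaw":25,"tx":0.7,"ty":0,"tz":0,"ax":0,"ay":0,"az":0},
    {"jaw":25,"tx":0.7,"ty":0,"tz":0,"ax":0,"ay":0,"az":0}
  ]
}}

```text
clock: 19.35
ee_pos: [560.7, 156.4, 215.6]
tcp_rot: [-0.0, 0.996, 0.088, -0.0]
ft_force: [-1.9, 0.9, 0.5]
finger_gap: 0.25
```

Call:
{"name": "servo_tool", "arguments": {
  "rows": [
    {"jaw":25,"tx":0.7,"ty":0,"tz":0,"ax":0,"ay":0,"az":0},
    {"jaw":25,"tx":0.7,"ty":0,"tz":0,"ax":0,"ay":0,"az":0}
  ]
}}

```text
clock: 19.6
ee_pos: [562.1, 156.7, 215.6]
tcp_rot: [-0.0, 0.996, 0.088, -0.0]
ft_force: [-1.6, 0.0, 1.3]
finger_gap: 0.247
```

Call:
{"name": "servo_tool", "arguments": {
  "rows": [
    {"jaw":25,"tx":0.7,"ty":0,"tz":0,"ax":0,"ay":0,"az":0},
    {"jaw":25,"tx":0.7,"ty":0,"tz":0,"ax":0,"ay":0,"az":0}
  ]
}}

```text
clock: 19.85
ee_pos: [563.5, 156.9, 215.7]
tcp_rot: [-0.0, 0.996, 0.088, -0.0]
ft_force: [-2.9, -0.8, -0.4]
finger_gap: 0.248
```

Call:
{"name": "servo_tool", "arguments": {
  "rows": [
    {"jaw":25,"tx":0.7,"ty":0,"tz":0,"ax":0,"ay":0,"az":0},
    {"jaw":25,"tx":0.7,"ty":0,"tz":0,"ax":0,"ay":0,"az":0}
  ]
}}

```text
clock: 20.1
ee_pos: [564.8, 157.2, 215.7]
tcp_rot: [-0.0, 0.996, 0.088, -0.0]
ft_force: [-3.6, 0.2, 0.6]
finger_gap: 0.249
```

Call:
{"name": "servo_tool", "arguments": {
  "rows": [
    {"jaw":25,"tx":0.7,"ty":0,"tz":0,"ax":0,"ay":0,"az":0},
    {"jaw":25,"tx":0.7,"ty":0,"tz":0,"ax":0,"ay":0,"az":0}
  ]
}}

```text
clock: 20.35
ee_pos: [566.2, 157.4, 215.6]
tcp_rot: [-0.0, 0.996, 0.088, -0.0]
ft_force: [-2.6, -0.0, 0.5]
finger_gap: 0.252
```

Call:
{"name": "servo_tool", "arguments": {
  "rows": [
    {"jaw":25,"tx":0.7,"ty":0,"tz":0,"ax":0,"ay":0,"az":0},
    {"jaw":25,"tx":0.7,"ty":0,"tz":0,"ax":0,"ay":0,"az":0}
  ]
}}

```text
clock: 20.6
ee_pos: [567.6, 157.6, 215.7]
tcp_rot: [-0.0, 0.996, 0.088, -0.0]
ft_force: [-3.2, -0.8, 1.3]
finger_gap: 0.25
```

Call:
{"name": "servo_tool", "arguments": {
  "rows": [
    {"jaw":25,"tx":0.7,"ty":0,"tz":0,"ax":0,"ay":0,"az":0},
    {"jaw":25,"tx":0.7,"ty":0,"tz":0,"ax":0,"ay":0,"az":0}
  ]
}}

```text
clock: 20.85
ee_pos: [569.0, 157.9, 215.7]
tcp_rot: [-0.0, 0.996, 0.088, -0.0]
ft_force: [-3.6, -1.3, 0.8]
finger_gap: 0.251
```

Call:
{"name": "servo_tool", "arguments": {
  "rows": [
    {"jaw":25,"tx":0.7,"ty":0,"tz":0,"ax":0,"ay":0,"az":0},
    {"jaw":25,"tx":0.7,"ty":0,"tz":0,"ax":0,"ay":0,"az":0}
  ]
}}

```text
clock: 21.1
ee_pos: [570.3, 158.2, 215.6]
tcp_rot: [-0.0, 0.996, 0.088, -0.0]
ft_force: [-2.5, -0.2, 2.7]
finger_gap: 0.251
```

Call:
{"name": "servo_tool", "arguments": {
  "rows": [
    {"jaw":25,"tx":0.7,"ty":0,"tz":0,"ax":0,"ay":0,"az":0},
    {"jaw":25,"tx":0.7,"ty":0,"tz":0,"ax":0,"ay":0,"az":0}
  ]
}}

```text
clock: 21.35
ee_pos: [571.3, 158.3, 215.6]
tcp_rot: [0.0, 0.996, 0.088, -0.001]
ft_force: [-13.0, -4.1, 11.6]
finger_gap: 0.246
```

Call:
{"name": "servo_tool", "arguments": {
  "rows": [
    {"jaw":25,"tx":-0.5,"ty":0,"tz":-0.3,"ax":0,"ay":0,"az":0}
  ]
}}

```text
clock: 21.48
ee_pos: [571.1, 158.3, 215.8]
tcp_rot: [0.0, 0.996, 0.088, -0.0]
ft_force: [-2.0, -0.8, -1.3]
finger_gap: 0.25
```

```bash
python3 -c "
from h import *
s=st();print(s['moment'])"
```

```text
t 21.48 ee [571.1 158.3 215.8] st (np.float64(-6.0), np.float64(50.8)) yaw 0.177 tilt [-4.e-04 -1.e-04 -1.e+00] Fst (np.float64(-2.06), np.float64(-0.39), np.float64(-1.28)) gap 0.25
[-0.16719629  0.48547714  0.04253566]
```

Call:
{"name": "servo_tool", "arguments": {
  "rows": [
    {"jaw":25,"tx":0.25,"ty":0,"tz":0,"ax":0,"ay":0,"az":0}
  ]
}}

```text
clock: 21.6
ee_pos: [571.2, 158.3, 215.7]
tcp_rot: [0.0, 0.996, 0.088, -0.0]
ft_force: [-6.0, -0.9, 1.3]
finger_gap: 0.251
```

Call:
{"name": "servo_tool", "arguments": {
  "rows": [
    {"jaw":25,"tx":0.1,"ty":0,"tz":0,"ax":0,"ay":0,"az":0}
  ]
}}

```text
clock: 21.72
ee_pos: [571.2, 158.3, 215.7]
tcp_rot: [0.0, 0.996, 0.088, -0.001]
ft_force: [-5.4, -2.1, 1.3]
finger_gap: 0.25
```

Call:
{"name": "servo_tool", "arguments": {
  "rows": [
    {"jaw":25,"tx":0.2,"ty":0,"tz":0,"ax":0,"ay":0,"az":0}
  ]
}}

```text
clock: 21.85
ee_pos: [571.3, 158.3, 215.7]
tcp_rot: [0.0, 0.996, 0.088, -0.001]
ft_force: [-9.3, -2.4, 3.7]
finger_gap: 0.25
```

Call:
{"name": "servo_tool", "arguments": {
  "rows": [
    {"jaw":25,"tx":0.1,"ty":0,"tz":0,"ax":0,"ay":0,"az":0}
  ]
}}

```text
clock: 21.98
ee_pos: [571.3, 158.3, 215.7]
tcp_rot: [0.0, 0.996, 0.088, -0.001]
ft_force: [-10.0, -2.7, 4.5]
finger_gap: 0.251
```

Call:
{"name": "servo_tool", "arguments": {
  "rows": [
    {"jaw":25,"tx":0,"ty":0,"tz":0,"ax":0,"ay":0,"az":0},
    {"jaw":25,"tx":0,"ty":0,"tz":0,"ax":0,"ay":0,"az":0},
    {"jaw":25,"tx":0,"ty":0,"tz":0,"ax":0,"ay":0,"az":0}
  ]
}}

```text
clock: 22.35
ee_pos: [571.4, 158.3, 215.7]
tcp_rot: [0.0, 0.996, 0.088, -0.001]
ft_force: [-8.3, -2.3, 3.0]
finger_gap: 0.248
```

Call:
{"name": "servo_tool", "arguments": {
  "rows": [
    {"jaw":25,"tx":0,"ty":0,"tz":0,"ax":0,"ay":0,"az":0},
    {"jaw":25,"tx":0,"ty":0,"tz":0,"ax":0,"ay":0,"az":0},
    {"jaw":25,"tx":0,"ty":0,"tz":0,"ax":0,"ay":0,"az":0}
  ]
}}

```text
clock: 22.72
ee_pos: [571.4, 158.3, 215.7]
tcp_rot: [0.0, 0.996, 0.088, -0.001]
ft_force: [-8.9, -2.0, 4.0]
finger_gap: 0.253
```

Call:
{"name": "servo_tool", "arguments": {
  "rows": [
    {"jaw":25,"tx":0.1,"ty":0,"tz":0,"ax":0,"ay":0,"az":0},
    {"jaw":25,"tx":0,"ty":0,"tz":0,"ax":0,"ay":0,"az":0},
    {"jaw":25,"tx":0,"ty":0,"tz":0,"ax":0,"ay":0,"az":0},
    {"jaw":25,"tx":0,"ty":0,"tz":0,"ax":0,"ay":0,"az":0},
    {"jaw":25,"tx":0,"ty":0,"tz":0,"ax":0,"ay":0,"az":0},
    {"jaw":25,"tx":0,"ty":0,"tz":0,"ax":0,"ay":0,"az":0}
  ]
}}

```text
clock: 23.48
ee_pos: [571.4, 158.3, 215.7]
tcp_rot: [0.0, 0.996, 0.088, -0.001]
ft_force: [-9.7, -2.9, 4.2]
finger_gap: 0.251
```

Call:
{"name": "servo_tool", "arguments": {
  "rows": [
    {"jaw":25,"tx":-1,"ty":0,"tz":0,"ax":0,"ay":0,"az":0},
    {"jaw":25,"tx":-4,"ty":0,"tz":0,"ax":0,"ay":0,"az":0},
    {"jaw":25,"tx":-10,"ty":0,"tz":0,"ax":0,"ay":0,"az":0},
    {"jaw":25,"tx":-30,"ty":0,"tz":0,"ax":0,"ay":0,"az":0},
    {"jaw":25,"tx":-40,"ty":0,"tz":-20,"ax":0,"ay":0,"az":0},
    {"jaw":25,"tx":-40,"ty":0,"tz":-40,"ax":0,"ay":0,"az":0},
    {"jaw":25,"tx":-20,"ty":50,"tz":-30,"ax":0,"ay":0,"az":0},
    {"jaw":25,"tx":-20,"ty":50,"tz":-20,"ax":0,"ay":0,"az":0},
    {"jaw":25,"tx":0,"ty":60,"tz":-10,"ax":0,"ay":0,"az":0},
    {"jaw":25,"tx":0,"ty":60,"tz":0,"ax":0,"ay":0,"az":0},
    {"jaw":25,"tx":0,"ty":60,"tz":0,"ax":0,"ay":0,"az":0},
    {"jaw":25,"tx":0,"ty":0,"tz":0,"ax":0,"ay":0,"az":0}
  ]
}}

```text
clock: 24.98
ee_pos: [458.3, -150.0, 335.8]
tcp_rot: [0.0, 0.996, 0.085, 0.0]
ft_force: [-0.2, 1.3, -0.5]
finger_gap: 0.252
```

```bash
python3 -c "
from h import *
s=st()
import cv2
im=env.capture('scene');cv2.imwrite('pics/s11.png',cv2.resize(im[220:350,220:390,::-1],None,fx=4.5,fy=4.5,interpolation=cv2.INTER_CUBIC))
im=env.capture('top');cv2.imwrite('pics/t11.png',cv2.resize(im[180:330,220:400,::-1],None,fx=4,fy=4,interpolation=cv2.INTER_CUBIC))"
```

```text
t 24.98 ee [ 458.3 -150.   335.8] st (np.float64(-171.5), np.float64(-232.7)) yaw 0.1709 tilt [ 3.e-04 -9.e-04 -1.e+00] Fst (np.float64(0.02), np.float64(1.31), np.float64(-0.54)) gap 0.252
```

View pics/s11.png

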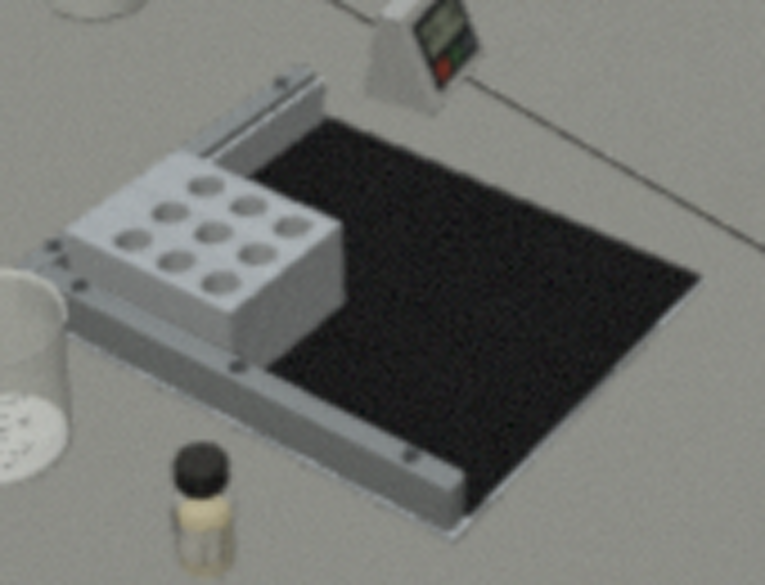

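View pics/t11.png

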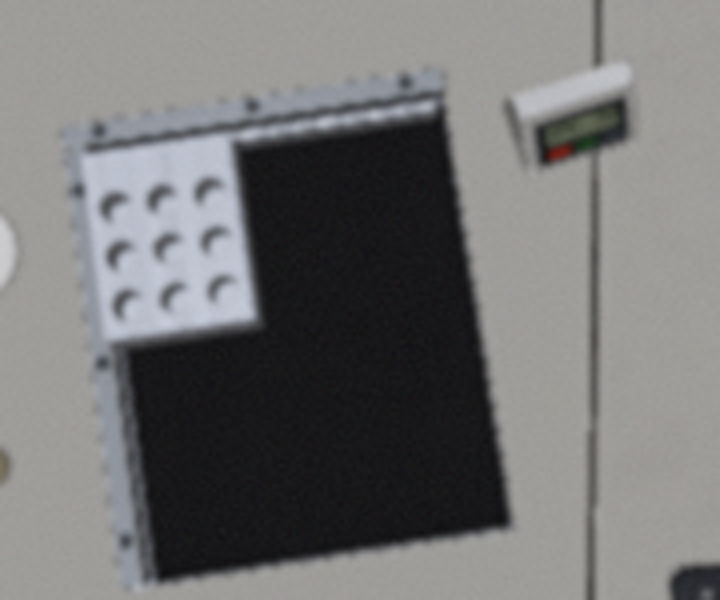

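```bash
python3 - <<'E'
from h import *
S=lambda u,v:(220+(u+.5)/4.5-.5,220+(v+.5)/4.5-.5)
T=lambda u,v:(220+(u+.5)/4-.5,180+(v+.5)/4-.5)
a,b=47.5,37.5
L=[(-a,b,51),(a,b,51),(a,-b,51),(-a,-b,51)]
s=[('scene',S(*p),l) for p,l in zip([(232,312),(65,232),(183,152),(343,222)],L)]
t=[('top',T(*p),l) for p,l in zip([(106,344),(82,152),(232,134),(260,322)],L)]
for o in (s,t,s+t): fit(o,(630,165,.18))
import cv2
im=cv2.imread('pics/t11.png');cv2.imwrite('pics/t11c.png',cv2.resize(im[90:370,50:290],None,fx=2.1,fy=2.1))
E
```

```text
world [6.25822e+02 1.65414e+02 1.80000e-01] st 49.1 48.2 0.0027 res [[0.1, 0.4], [0.2, -0.2], [-0.5, -0.6], [0.2, 0.3]]
world [6.25919e+02 1.66334e+02 1.71000e-01] st 49.4 49.1 -0.0066 res [[0.2, -0.4], [0.5, 1.0], [-0.0, 0.1], [-0.8, -0.4]]
world [6.25722e+02 1.65881e+02 1.76000e-01] st 49.1 48.7 -0.0017 res [[-0.2, 0.5], [0.0, -0.2], [-0.5, -0.5], [0.0, 0.6], [0.6, -0.2], [0.7, 1.2], [0.0, 0.1], [-0.5, -0.4]]
```

View pics/t11c.png

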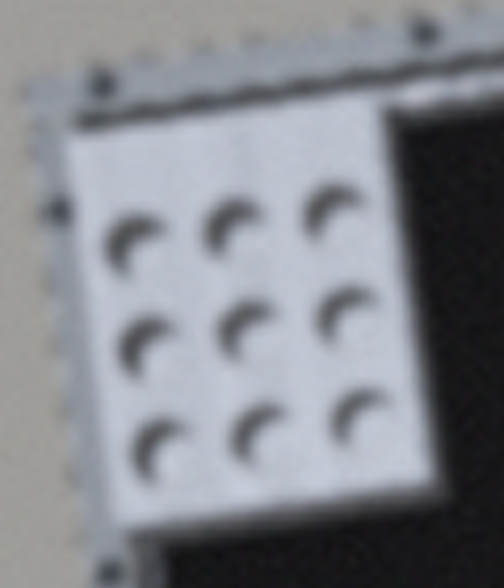

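```bash
python3 - <<'E'
from h import *
S=lambda u,v:(220+(u+.5)/4.5-.5,220+(v+.5)/4.5-.5)
a,b=47.5,37.5
L=[(-a,b,51),(a,b,51),(a,-b,51),(-a,-b,51)]
for P in ([(308,349),(137,268),(254,184),(419,260)],[(232,312),(65,232),(183,152),(343,222)]):
    fit([('scene',S(*p),l) for p,l in zip(P,L)],(630,165,.18))
E
```

```text
world [5.84522e+02 1.58299e+02 1.67000e-01] st 7.2 48.5 -0.011 res [[0.2, 1.1], [-0.0, -0.5], [-0.5, -0.6], [0.3, 0.1]]
world [6.25822e+02 1.65414e+02 1.80000e-01] st 49.1 48.2 0.0027 res [[0.1, 0.4], [0.2, -0.2], [-0.5, -0.6], [0.2, 0.3]]
```

```bash
python3 -c "
from h import *
st();print(env.close_job())"
```

```text
t 25.07 ee [ 458.4 -146.1  335.8] st (np.float64(-170.7), np.float64(-228.9)) yaw 0.1762 tilt [-1.e-04  2.e-04 -1.e+00] Fst (np.float64(-0.03), np.float64(-0.42), np.float64(0.08)) gap 0.251
the job is handed in; nothing more can be done
None
```

The block is toppled onto its back with its holes up, slid flush along the fence and bedded against the jaw of the end stop. I handed the job in at about 25 s.

- **Topple:** I pushed high on the holes face with about 1.6 N. I raised the fingers 8 mm partway because they were nearing the top holes.
- **Fence:** I slid the block left until it pressed on the fence with about 9.5 N.
- **Jaw:** I felt the jaw at station x of about 97 mm. I held the block there for about 1.5 s with 8.6 to 10.1 N of horizontal force (9 to 11 N in total).
- **Force peak:** at the first jaw contact the reading spiked to about 14 N along the push, or 18 N with the vertical part. That was the highest reading, close to the 20 N limit, and I backed off at once. Readings come only at the end of each call, so I can't rule out a short higher value in between.

**Last checks:**
- The pictures show the block holes up in the corner, and the vial and timer look unmoved. The beaker is only partly in these cropped views; what shows of it has not moved.
- The leading end is at station x of about 96.6 mm, where at least 87 mm is required.
- The squareness error is 0.2 to 0.4 degrees from the two cameras.
- The camera fit put the left side at station y of about 86 mm, where 88 mm would be flush and at least 85 mm is required. The fit gave the same value to within 0.3 mm while the block was pressed on the fence, so I take the offset as calibration error and not a gap.
- The arm was well clear and touching nothing when I handed in.

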